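# Ready the kitchen scale for measuring milk

### The job

Get the kitchen scale, which is off and set to grams, ready to measure millilitres of milk into the bowl standing on it, with light touches of the closed fingertips: press the green power button until it stays down, then tip the white unit rocker fully over to its blue-drop side, and last, since the scale can only zero itself once it is on and in the right unit, press the orange zero key fully and let it spring back. Do not touch the bowl or the round weighing plate, do not push the scale out of its place, and pick up or disturb nothing.

Things in the scene. Friction and masses are not known exactly. Their poses are not given: they have to be found in the camera images.
- scale: white kitchen scale on rubber feet, loose, about 1.1 kg, 172 deep (x) x 200 wide (y) mm, housing top 36 mm high; origin: centre of its underside, +x from the control strip along its front edge to the plate behind, +y to its left seen from the robot. On the grey strip, left to right: green power button, white unit rocker, orange zero key, all 63 mm in front of the origin
- weigh_plate: round steel weighing plate of the scale, 112 mm across, its top 46 mm above the worktop, centred 26 mm behind the scale's origin; not to be touched
- power_spot (a point): centre of the top of the power button as it stands when off (fixed to the scale, 43 mm above the worktop); round green button 24 mm across with a white power sign, 7 mm proud of the housing, 72 mm left of the scale's middle
- power_button (a joint): travel of the power button, m: 0 up (off), 0.004 pressed to its stop (on). It moves under about 2 N and stays where it is left, so down means on; it is then still 3 mm proud
- drop_spot (a point): where to press the unit rocker: on its right (blue drop) half, 20 mm right of the pivot, at the height this half has when fully tipped (fixed to the scale, 40 mm above the worktop). At the start this half is raised, sloping up outward by about 0.24 rad: 45 mm high here, 48 mm at its outer end
- unit_rocker (a joint): angle of the white V-shaped unit rocker, rad; 68 mm long along the scale's y, 26 mm wide, pivot at its middle 40 mm above the worktop. About 0: left half (black weight sign) down and level, grams. 0.24: right half (blue drop) down and level, millilitres. About 2 N on the spot tips it, it stays where left; stops at both ends
- zero_spot (a point): centre of the top of the zero key when up (fixed to the scale, 43 mm above the worktop); round orange key 24 mm across with a white ring, 7 mm proud, 72 mm right of the scale's middle
- zero_key (a joint): travel of the zero key, m: 0 up, 0.004 pressed to its stop; a spring returns it, about 0.8 N to start and 4.5 N fully down
- bowl: small blue bowl, 100 mm across the rim, 42 mm high, loose on the weighing plate, rim 88 mm above the worktop; origin at the centre of its underside
- milk_jug: oval white plastic jug, 74 x 114 x 164 mm high, loose on the worktop left of the scale; origin at the centre of its underside
- glass_tumbler: clear glass tumbler, 81 mm across, 91 mm high, loose, left of the scale; origin at the centre of its underside
- honey: honey jar, 60 mm across, 99 mm high, loose, right of the scale; origin at the centre of its underside
- timer: red wind-up egg timer, 63 mm across, 55 mm high, loose, right of the scale; origin at the centre of its underside
- spoon: steel teaspoon, 130 x 26 x 11 mm, lying loose right of the scale; origin under its centre
There are look-alikes about, which are no part of the job. There is more than one size of the bowl; the job needs the smaller.

How it is judged (in metres and radians):
On the way, in this order (a step that is already met when the one before it is completed fails the run):
1. the power button is pressed down (on) (value of joint power_button above 0.0032 m), for 0.1 s.
2. with the scale on, the unit rocker is tipped over to the drop side (value of joint power_button above 0.0032 m and value of joint unit_rocker above 0.2 rad), for 0.1 s.
3. with the scale on and in millilitres, the zero key is pressed (all of step 2 and value of joint zero_key above 0.0028 m), for 0.05 s.
At the end, for the whole second after the job is handed in: Power button down (over 3.2 mm), rocker over to the drop side (over 0.20 rad), zero key up (under 0.8 mm); scale flat and within 15 mm of its start, bowl upright on the plate within 25 mm of its centre, other loose things within 20 mm of their starts, nothing touched (all of step 2 and value of joint zero_key below 0.0008 m and distance of scale from where it was at the start of the episode below 0.015 m and linear speed of scale below 0.01 m/s and height (world z) of scale below 0.004 m and angle between scale's own z axis and vertical below 0.03 rad and horizontal distance between bowl and weigh_plate below 0.025 m and z of bowl in the frame of scale below 0.05 m and angle between bowl's own z axis and vertical below 0.08 rad and distance of each of milk_jug, glass_tumbler, honey, timer, spoon from where it was at the start of the episode below 0.02 m).
It fails at once if the zero key was pressed with the scale off or still in grams (value of joint zero_key above 0.0015 m and (value of joint power_button below 0.0032 m or value of joint unit_rocker below 0.2 rad)).
It fails at once if the scale was pressed harder than 20 N (contact force between any of the arm, the fingers and scale above 20 N).
It fails at once if the bowl or the weighing plate was touched (contact force between any of the arm, the fingers and bowl above 0.5 N or contact force between any of the arm, the fingers and weigh_plate above 0.5 N).
It fails at once if the scale was pushed along, lifted or tipped, or the bowl lifted (distance of scale from where it was at the start of the episode above 0.02 m or height (world z) of scale above 0.008 m or angle between scale's own z axis and vertical above 0.06 rad or z of bowl in the frame of scale above 0.056 m).
It fails at once if the milk jug, tumbler, honey jar, egg timer, teaspoon was disturbed (distance of any of milk_jug, glass_tumbler, honey, timer, spoon from where it was at the start of the episode above 0.02 m).
It also fails if it takes over 48 s, if anything falls off the work surface, if the arm or the gripper's body presses on something with over 40 N, if the wrist force passes 120 N, or if a joint passes its speed limit or range.

### The arm

A 6-joint arm with a two-finger parallel gripper is mounted at the origin on a cart in front of the work surface, level with it; the furniture and walls round the work are solid. World frame = base frame: x ahead of the robot, y to its left, z up, the work surface at z = 0. Lengths are in m, angles in degrees, forces in N, time in s.
With the tool pointing down it reaches from about 0.35 to 0.875 m from the base axis. Payload 4.2 kg.
Tool frame: the origin (TCP) lies between the finger pads; the fingertips stand 14 mm ahead of it and the grasp point (between the pads) lies 5 mm behind it; z points along the fingers, y is the line along which they close (so a half turn about z gives the same grasp; the last joint's range is limited). The gripper opens to 87 mm and grips with 3 to 60 N. Pads are 19 mm wide; open, the fingers measure 117 mm over their backs; the gripper's body (75 mm by 190 mm) begins 51 mm behind the grasp point.
Start: joints at [-56.23, 22.042, 0.453, 0, -68.411, -14.817], TCP at [0.203, -0.591, 0.237] pointing down, gripper open.
Joint ranges: [-179.83, 179.83], [-69.29, 118.12], [-61.27, 80.66], [-181.25, 117.63], [-171.15, -9.14], [-177.46, 177.46]. Speed limits (degrees/s): [159.86, 159.86, 180, 180, 180, 180].

### API

Orientations are given as a 3x3 rotation matrix whose columns are the frame's x, y, z axes.
In Python, from station import * gives the robot as it stands. The module is installed in compiled form; this text tells all that it offers.
- The arm moves only by the tool play_rows, never from a script. Its argument "steps" is a list of rows, each an object of numbers: "ax", "ay", "az": the turn, a rotation vector about the tool's x, y, z in degrees; "dx", "dy", "dz": the shift along the tool's x, y, z in mm; "claw": the finger opening in mm, from 0 to 87. A call has 1 to 20 rows; each row shifts and turns the commanded pose from where the row before left it, along the tool's axes as they then stand; what a row does not reach is not made up. A row lasts 1/10 s, in which the tool goes at most 50 mm and 8.59 degrees, less where a joint would pass 70% of its speed; a pose out of reach is approached as far as the arm can. A call with a gripper value outside its range is refused whole. The fingers move at their own pace and stop on an object; the grip force is fixed at half the most. Time passes only in rows, so rows that do not move let the fingers close. It gives the time, the measured TCP pose, the force, the opening and the grip force at its end, in the units of the state.
- sense(): the state, without advancing time (a new reading comes with each control period).
- capture(name): name is "scene" or "top" or "wrist"; returns a dict with "frame" (420x560x3 uint8, blue, green, red), "range_z" (420x560 float32, m along the optical axis (not along the pixel's ray), 0 where there is no reading), "fx", "fy", "cx", "cy" (pixels), "xyz" and "rotation" of the camera in the world. Camera axes: x right, y down, z forward; pixel columns grow to the right and rows downward; lengths in m; the calibration is good to about 2 mm. A picture is of the moment at which its call begins.
- finish_job(): hands the job in; it is judged then, once.
The state is a dict: "time_s": time; "joints": joint angles; "joint_velocities": joint speeds; "effort": joint torques, N m; "tcp_pos": TCP position; "ee_rot": TCP orientation; "wrist_force": force on the tool from outside, world axes, zero at the start; "moment": the same for the moment, N m; "gripper_width": opening from 0.0 (shut) to 1.0 (fully open); "gripper_force": force on a finger pad.
Only numpy, scipy, OpenCV 4.12 (cv2) and the standard library are available. Lean on these libraries where they do the work, as an engineer would, in place of code of your own. Each camera call takes 0.05 s, during which the arm holds its last target. There are 200 camera calls.

## Working session

There is one attempt and no reset: what is moved stays moved. The work goes in short steps, Python scripts to look and compute and a tool call to move; the robot and the scene stay as the last step left them, time stands still between calls to the robot, and variables do not carry over. Pictures are saved under pics/ and viewed, at most 10 in all, crops included, and the job is handed in when it is done.

Besides the shell and the picture viewer there is one more tool, called as name(argument=value, ...) on one line, values as JSON. play_rows: Moves the arm, as the interface text tells. Its arguments: {"type":"object","properties":{"steps":{"type":"array"}},"required":["steps"]}

```bash
mkdir -p pics; cat > h.py <<'E'
from station import *
import numpy as np, cv2
def P(c,u,v,z=None):
    r=np.array([(u-c['cx'])/c['fx'],(v-c['cy'])/c['fy'],1.]); R=np.array(c['rotation']); o=np.array(c['xyz'])
    if z is None:
        d=np.median(c['range_z'][v-1:v+2,u-1:u+2]); return o+R@(r*d)
    w=R@r; return o+w*(z-o[2])/w[2]
E
python3 - <<'E'
from h import *
import pickle
for n in ("scene","top"):
    c=capture(n); pickle.dump(c,open(n+'.pkl','wb')); cv2.imwrite(f'pics/{n}.png',c['frame']); print(n,c['xyz'],c['fx'])
s=sense(); print(s['time_s'],s['tcp_pos'],s['ee_rot'],s['gripper_width'])
E
```

```text
scene [-0.50912911 -0.84821898  0.90419206] 544.2814378527944
top [ 0.26054341 -0.01730638  1.30788805] 487.21409239445353
0.1 [ 0.2028615  -0.59063156  0.23558916] [[-9.45818280e-01 -3.24695611e-01 -7.36185590e-04]
 [-3.24696424e-01  9.45816617e-01  1.77745607e-03]
 [ 1.19164380e-04  1.92018727e-03 -9.99998149e-01]] 0.9973541685496927
```

View pics/top.png

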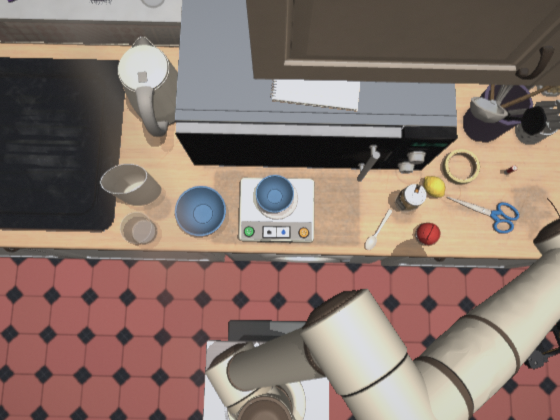

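View pics/scene.png

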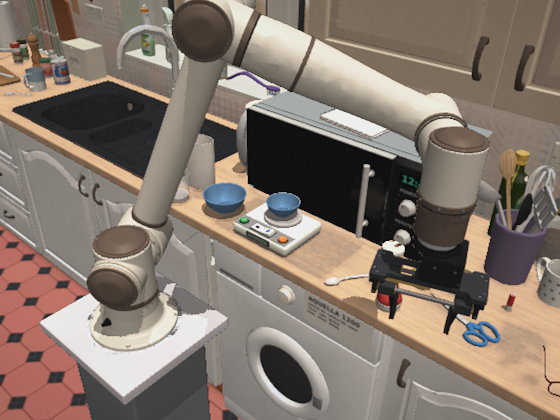

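The top view shows the scale's green button at about (249,231), the rocker at (277,232) and the orange key at (304,232). In the scene view they are near (245,220) and (283,240). The microwave stands behind the scale, and its handle is at about (370,165) in the top view. I'll enlarge both.

```bash
python3 - <<'E'
from h import *
import pickle
t=pickle.load(open('top.pkl','rb'));s=pickle.load(open('scene.pkl','rb'))
a=cv2.resize(t['frame'][170:250,230:330],(800,640)[:2],interpolation=cv2.INTER_CUBIC)[:, :]
a=cv2.resize(t['frame'][172:247,230:330],(800,600),interpolation=cv2.INTER_CUBIC); cv2.imwrite('pics/tc.png',a)
b=cv2.resize(s['frame'][190:265,225:325],(800,600),interpolation=cv2.INTER_CUBIC); cv2.imwrite('pics/sc.png',b)
for n,(u,v) in dict(green=(249,231),rock=(277,232),orange=(304,232),white=(245,200),table=(340,215),micro=(300,140),microtop=(300,115),handle=(370,165),handle2=(378,150),knob=(405,167),cup=(300,75),mwfront=(277,165),jug=(145,120),bigbowl=(200,210),tumb=(127,180),glass=(140,230)).items():
    print(n,P(t,u,v).round(4), t['range_z'][v,u])
E
```

```text
green [0.4328 0.0553 0.0434] 1.2788503
rock [ 0.4324 -0.018   0.0398] 1.2813628
orange [ 0.4336 -0.0886  0.0424] 1.2750903
white [0.5176 0.0694 0.0319] 1.3014579
table [ 0.4882 -0.1885  0.0006] 1.3314447
micro [ 0.6121 -0.0649  0.2596] 1.0936139
microtop [ 0.6613 -0.0629  0.2852] 1.0786471
handle [ 0.5734 -0.2324  0.204 ] 1.1411636
handle2 [ 0.6105 -0.2518  0.2038] 1.1532565
knob [ 0.6017 -0.3444  0.0927] 1.2518094
cup [ 0.6593 -0.053   0.4851] 0.8831151
mwfront [ 0.6119 -0.0139  0.0475] 1.3051332
jug [0.6795 0.3084 0.1831] 1.182247
bigbowl [0.4926 0.1925 0.0048] 1.3257889
tumb [0.5613 0.3833 0.048 ] 1.2958664
glass [0.4333 0.3495 0.0109] 1.3066291
```

View pics/tc.png

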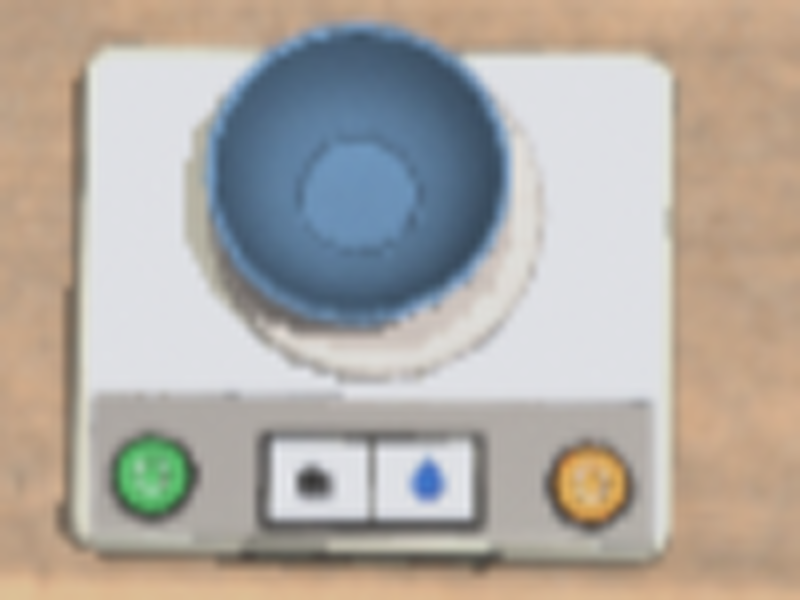

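View pics/sc.png

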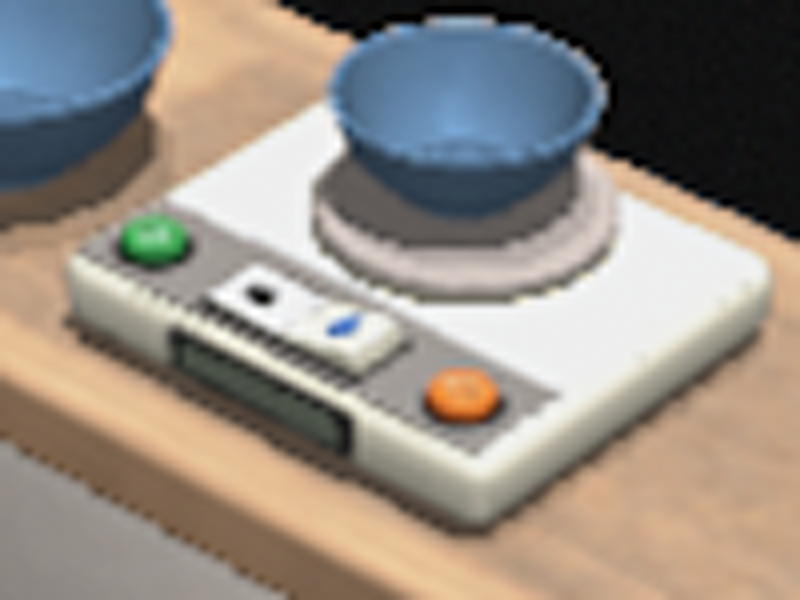

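In the top crop the green button is at (152,476), the pivot line at (373,480), the blue drop at (428,480) and the orange key at (591,486). In the scene crop green is at (153,238), the drop at (345,326) and orange at (463,393). I'll triangulate these.

```bash
python3 - <<'E'
from h import *
import pickle
t=pickle.load(open('top.pkl','rb'));s=pickle.load(open('scene.pkl','rb'))
def ray(c,u,v):
    w=np.array(c['rotation'])@np.array([(u-c['cx'])/c['fx'],(v-c['cy'])/c['fy'],1.]); return np.array(c['xyz']),w/np.linalg.norm(w)
g={}
for n,a,b,z in (('green',(152,476),(153,238),.043),('drop',(428,480),(345,326),.045),('orange',(591,486),(463,393),.043)):
    ua,va=230+a[0]/8-.5,172+a[1]/8-.5; ub,vb=225+b[0]/8-.5,190+b[1]/8-.5
    o1,d1=ray(t,ua,va);o2,d2=ray(s,ub,vb)
    k=np.linalg.lstsq(np.c_[d1,-d2],o2-o1,rcond=None)[0]
    p,q=o1+k[0]*d1,o2+k[1]*d2
    print(n,((p+q)/2).round(4),np.linalg.norm(p-q).round(4),'at z top',P(t,ua,va,z).round(4),'scene',P(s,ub,vb,z).round(4))
    g[n]=(P(t,ua,va,z)+P(s,ub,vb,z))/2
d=g['green']-g['orange']; print('len',np.linalg.norm(d),'yaw',np.degrees(np.arctan2(-d[0],d[1])))
y=d/np.linalg.norm(d); m=(g['green']+g['orange'])/2; print('drop_spot',m-.02*y)
# scan things high near path: obstacle heights from top depth in region x .2-.62, y -.65..0.15
v,u=np.mgrid[0:420:2,0:560:2]; Z=t['range_z'][::2,::2]
R=np.array(t['rotation']); X=np.stack([(u-t['cx'])/t['fx']*Z,(v-t['cy'])/t['fy']*Z,Z],-1)@R.T+np.array(t['xyz'])
ok=Z>0
for x0 in np.arange(.3,.66,.05):
    print(round(x0,2),[round(float(X[...,2][ok&(X[...,0]>x0)&(X[...,0]<x0+.05)&(X[...,1]>y0)&(X[...,1]<y0+.1)].max(initial=-1)),2) for y0 in np.arange(-.6,.3,.1)])
E
```

```text
green [0.4328 0.0573 0.0401] 0.0012 at z top [0.4329 0.0567 0.043 ] scene [0.4292 0.0546 0.043 ]
drop [ 0.4333 -0.0334  0.0434] 0.0006 at z top [ 0.4333 -0.0336  0.045 ] scene [ 0.4313 -0.0348  0.045 ]
orange [ 0.4331 -0.087   0.0405] 0.0003 at z top [ 0.4328 -0.087   0.043 ] scene [ 0.4302 -0.0892  0.043 ]
len 0.14373724166338073 yaw 0.18934355479380496
drop_spot [ 0.4313487  -0.03621268  0.043     ]
0.3 [-0.88, 0.6, 0.6, -0.88, -0.88, -0.88, -0.89, -0.89, -0.88]
0.35 [0.0, 0.56, 0.0, 0.01, 0.0, 0.0, 0.0, 0.0, 0.0]
0.4 [0.0, 0.06, 0.04, 0.01, 0.04, 0.05, 0.05, 0.06, 0.08]
0.45 [0.01, 0.05, 0.04, 0.01, 0.04, 0.09, 0.09, 0.06, 0.06]
0.5 [0.01, 0.04, 0.1, 0.0, 0.04, 0.09, 0.09, 0.06, 0.11]
0.55 [0.03, 0.05, 0.19, 0.27, 0.04, 0.09, 0.09, 0.01, 0.0]
0.6 [0.25, 0.61, 0.29, 0.29, 0.29, 0.29, 0.29, 0.29, 0.29]
0.65 [0.51, 0.7, 0.72, 0.72, 0.72, 0.71, 0.71, 0.29, 0.29]
```

Spacing (144 mm), heights and yaw (about 0) all match the text. The targets are green (0.431, 0.056), drop (0.431, −0.036) and zero (0.431, −0.088). Next I turn the tool square, close the fingers and cross over high.

play_rows(steps=[{"az": 4.75, "claw": 0}, {"az": 4.75, "claw": 0}, {"az": 4.75, "claw": 0}, {"az": 4.7, "claw": 0}, {"dx": -14, "dy": 40, "claw": 0}, {"dx": -14, "dy": 40, "claw": 0}, {"dx": -14, "dy": 40, "claw": 0}, {"dx": -14, "dy": 40, "claw": 0}, {"dx": -14, "dy": 40, "claw": 0}, {"dx": -14, "dy": 40, "claw": 0}, {"dx": -14, "dy": 40, "claw": 0}, {"dx": -14, "dy": 40, "claw": 0}, {"dx": -14, "dy": 40, "claw": 0}, {"dx": -14, "dy": 40, "claw": 0}, {"dx": -14, "dy": 40, "claw": 0}, {"dx": -14, "dy": 40, "claw": 0}, {"dx": -14, "dy": 40, "claw": 0}, {"dx": -14, "dy": 40, "claw": 0}, {"dx": -14, "dy": 40, "claw": 0}, {"dx": -14, "dy": 40, "claw": 0}])

```text
invalid input at $.steps[0]: expected keys ax, ay, az, dx, dy, dz, claw
```

```bash
python3 - <<'E'
from h import *
c=capture('wrist'); cv2.imwrite('pics/w1.png',c['frame'])
s=sense(); print(s['time_s'],s['tcp_pos'],np.round(s['ee_rot'],4),s['gripper_width'],s['wrist_force'],s['joints'])
f=c['frame'].astype(int); hsv=cv2.cvtColor(c['frame'],cv2.COLOR_BGR2HSV)
for n,lo,hi,z in (('green',(50,100,60),(80,255,255),.043),('orange',(8,150,120),(20,255,255),.043)):
    m=cv2.inRange(hsv,lo,hi); k,l,st,ce=cv2.connectedComponentsWithStats(m)
    for i in range(1,k):
        if st[i,4]>150: print(n,st[i],ce[i].round(1),P(c,*ce[i],z).round(4),P(c,int(ce[i][0]),int(ce[i][1])).round(4))
E
```

```text
0.15 [ 0.20289204 -0.59069101  0.23570749] [[-9.458e-01 -3.247e-01 -6.000e-04]
 [-3.247e-01  9.458e-01  1.600e-03]
 [ 1.000e-04  1.700e-03 -1.000e+00]] 1.0008638281536626 [-0.5627264   0.31277391  0.2983158 ] [-5.62286307e+01  2.20803905e+01  3.97316066e-01 -2.17021967e-02
 -6.84107418e+01 -1.48169685e+01]
```

View pics/w1.png

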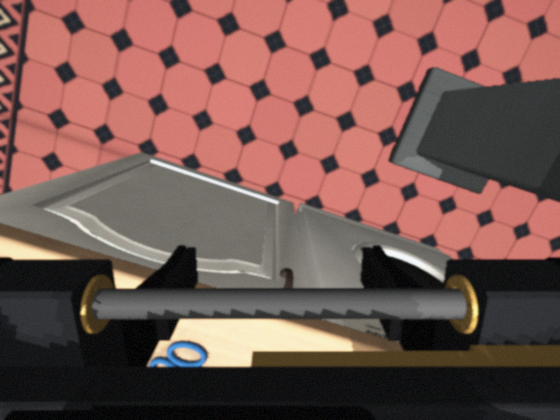

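The call was refused because every row needs all the keys. This wrist picture shows only floor, cupboard fronts and the gripper, since the arm has not moved. I'll repeat the move with full rows.

play_rows(steps=[{"ax": 0, "ay": 0, "az": 4.75, "dx": 0, "dy": 0, "dz": 0, "claw": 0}, {"ax": 0, "ay": 0, "az": 4.75, "dx": 0, "dy": 0, "dz": 0, "claw": 0}, {"ax": 0, "ay": 0, "az": 4.75, "dx": 0, "dy": 0, "dz": 0, "claw": 0}, {"ax": 0, "ay": 0, "az": 4.7, "dx": 0, "dy": 0, "dz": 0, "claw": 0}, {"ax": 0, "ay": 0, "az": 0, "dx": -14, "dy": 40, "dz": 0, "claw": 0}, {"ax": 0, "ay": 0, "az": 0, "dx": -14, "dy": 40, "dz": 0, "claw": 0}, {"ax": 0, "ay": 0, "az": 0, "dx": -14, "dy": 40, "dz": 0, "claw": 0}, {"ax": 0, "ay": 0, "az": 0, "dx": -14, "dy": 40, "dz": 0, "claw": 0}, {"ax": 0, "ay": 0, "az": 0, "dx": -14, "dy": 40, "dz": 0, "claw": 0}, {"ax": 0, "ay": 0, "az": 0, "dx": -14, "dy": 40, "dz": 0, "claw": 0}, {"ax": 0, "ay": 0, "az": 0, "dx": -14, "dy": 40, "dz": 0, "claw": 0}, {"ax": 0, "ay": 0, "az": 0, "dx": -14, "dy": 40, "dz": 0, "claw": 0}, {"ax": 0, "ay": 0, "az": 0, "dx": -14, "dy": 40, "dz": 0, "claw": 0}, {"ax": 0, "ay": 0, "az": 0, "dx": -14, "dy": 40, "dz": 0, "claw": 0}, {"ax": 0, "ay": 0, "az": 0, "dx": -14, "dy": 40, "dz": 0, "claw": 0}, {"ax": 0, "ay": 0, "az": 0, "dx": -14, "dy": 40, "dz": 0, "claw": 0}, {"ax": 0, "ay": 0, "az": 0, "dx": -14, "dy": 40, "dz": 0, "claw": 0}, {"ax": 0, "ay": 0, "az": 0, "dx": -14, "dy": 40, "dz": 0, "claw": 0}, {"ax": 0, "ay": 0, "az": 0, "dx": -14, "dy": 40, "dz": 0, "claw": 0}, {"ax": 0, "ay": 0, "az": 0, "dx": -14, "dy": 40, "dz": 0, "claw": 0}])

```text
time_s: 2.15
tcp_pos: [0.427, 0.0507, 0.2366]
ee_rot: [[-1.0, -0.001, 0.0], [-0.001, 1.0, 0.0], [-0.0, 0.0, -1.0]]
wrist_force: [1.1, -1.4, 0.1]
gripper_width: 0.007
gripper_force: 0.0
```

```bash
cat > w.py <<'E'
from h import *
import sys
c=capture('wrist'); cv2.imwrite(sys.argv[1],c['frame'])
s=sense(); print(s['time_s'],s['tcp_pos'],np.round(s['ee_rot'],4),s['gripper_width'],s['wrist_force'],s['joints'])
hsv=cv2.cvtColor(c['frame'],cv2.COLOR_BGR2HSV)
for n,lo,hi,z in (('green',(50,100,60),(80,255,255),.043),('orange',(8,150,120),(20,255,255),.043)):
    m=cv2.inRange(hsv,lo,hi); k,l,st,ce=cv2.connectedComponentsWithStats(m)
    for i in range(1,k):
        if st[i,4]>150: print(n,st[i],ce[i].round(1),P(c,*ce[i],z).round(4),P(c,int(ce[i][0]),int(ce[i][1])).round(4))
E
python3 w.py pics/w2.png
```

```text
2.2 [0.42999361 0.05482733 0.23672939] [[-1.     -0.0039  0.0033]
 [-0.0039  1.      0.0017]
 [-0.0033  0.0017 -1.    ]] 0.008980584066611093 [3.16187828 3.28252845 1.01738991] [ 2.89020228e+01  2.85502209e+00 -2.47762382e+01  5.13501047e-03
 -6.21536512e+01 -1.18682760e+02]
green [274 183  22  22 259] [284.5 193.3] [0.4323 0.0582 0.043 ] [0.4322 0.0577 0.0419]
orange [138 183  22  22 152] [149.7 192.7] [ 0.4317 -0.0826  0.043 ] [ 0.4313 -0.0838  0.0417]
```

View pics/w2.png

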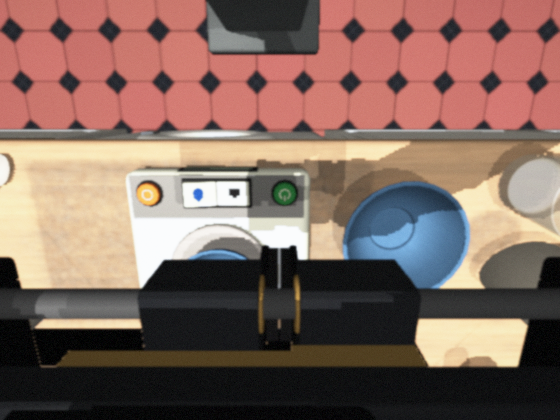

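The wrist view shows the drop and weight signs at (198,194) and (236,193), green at (285,194) and orange at (149,194). That agrees with green at about (0.432, 0.057). Descending above green.

play_rows(steps=[{"ax": 0, "ay": 0, "az": 0, "dx": -2, "dy": 3, "dz": 30, "claw": 0}, {"ax": 0, "ay": 0, "az": 0, "dx": -2, "dy": 3, "dz": 40, "claw": 0}, {"ax": 0, "ay": 0, "az": 0, "dx": 0, "dy": 2, "dz": 40, "claw": 0}, {"ax": 0, "ay": 0, "az": 0, "dx": 0, "dy": 0, "dz": 30, "claw": 0}, {"ax": 0, "ay": 0, "az": 0, "dx": 0, "dy": 0, "dz": 20, "claw": 0}, {"ax": 0, "ay": 0, "az": 0, "dx": 0, "dy": 0, "dz": 0, "claw": 0}, {"ax": 0, "ay": 0, "az": 0, "dx": 0, "dy": 0, "dz": 0, "claw": 0}, {"ax": 0, "ay": 0, "az": 0, "dx": 0, "dy": 0, "dz": 0, "claw": 0}, {"ax": 0, "ay": 0, "az": 0, "dx": 0, "dy": 0, "dz": 0, "claw": 0}, {"ax": 0, "ay": 0, "az": 0, "dx": 0, "dy": 0, "dz": 0, "claw": 0}])

```text
time_s: 3.2
tcp_pos: [0.4315, 0.0572, 0.0775]
ee_rot: [[-1.0, -0.0, 0.002], [-0.0, 1.0, 0.001], [-0.002, 0.001, -1.0]]
wrist_force: [-0.5, -0.1, 0.1]
gripper_width: 0.006
gripper_force: 0.0
```

play_rows(steps=[{"ax": 0, "ay": 0, "az": 0, "dx": 0, "dy": 0, "dz": 8, "claw": 0}, {"ax": 0, "ay": 0, "az": 0, "dx": 0, "dy": 0, "dz": 6, "claw": 0}, {"ax": 0, "ay": 0, "az": 0, "dx": 0, "dy": 0, "dz": 3, "claw": 0}, {"ax": 0, "ay": 0, "az": 0, "dx": 0, "dy": 0, "dz": 1, "claw": 0}, {"ax": 0, "ay": 0, "az": 0, "dx": 0, "dy": 0, "dz": 1, "claw": 0}, {"ax": 0, "ay": 0, "az": 0, "dx": 0, "dy": 0, "dz": 1, "claw": 0}, {"ax": 0, "ay": 0, "az": 0, "dx": 0, "dy": 0, "dz": 1, "claw": 0}, {"ax": 0, "ay": 0, "az": 0, "dx": 0, "dy": 0, "dz": 0, "claw": 0}, {"ax": 0, "ay": 0, "az": 0, "dx": 0, "dy": 0, "dz": 0, "claw": 0}])

```text
time_s: 4.1
tcp_pos: [0.4312, 0.057, 0.0556]
ee_rot: [[-1.0, -0.0, 0.001], [-0.0, 1.0, 0.0], [-0.001, 0.0, -1.0]]
wrist_force: [-0.3, 0.0, -0.7]
gripper_width: 0.007
gripper_force: 0.0
```

play_rows(steps=[{"ax": 0, "ay": 0, "az": 0, "dx": 0, "dy": 0, "dz": 1, "claw": 0}, {"ax": 0, "ay": 0, "az": 0, "dx": 0, "dy": 0, "dz": 0, "claw": 0}, {"ax": 0, "ay": 0, "az": 0, "dx": 0, "dy": 0, "dz": 0, "claw": 0}])

```text
time_s: 4.4
tcp_pos: [0.4312, 0.0571, 0.0546]
ee_rot: [[-1.0, -0.0, 0.001], [-0.0, 1.0, 0.0], [-0.001, 0.0, -1.0]]
wrist_force: [0.6, 0.9, 1.1]
gripper_width: 0.003
gripper_force: 0.4
```

play_rows(steps=[{"ax": 0, "ay": 0, "az": 0, "dx": 0, "dy": 0, "dz": 1, "claw": 0}, {"ax": 0, "ay": 0, "az": 0, "dx": 0, "dy": 0, "dz": 0, "claw": 0}, {"ax": 0, "ay": 0, "az": 0, "dx": 0, "dy": 0, "dz": 0, "claw": 0}])

```text
time_s: 4.7
tcp_pos: [0.4312, 0.057, 0.0536]
ee_rot: [[-1.0, -0.0, 0.0], [-0.0, 1.0, 0.0], [-0.0, 0.0, -1.0]]
wrist_force: [-0.4, 0.1, 0.8]
gripper_width: 0.006
gripper_force: 0.4
```

play_rows(steps=[{"ax": 0, "ay": 0, "az": 0, "dx": 0, "dy": 0, "dz": 0.7, "claw": 0}, {"ax": 0, "ay": 0, "az": 0, "dx": 0, "dy": 0, "dz": 0, "claw": 0}, {"ax": 0, "ay": 0, "az": 0, "dx": 0, "dy": 0, "dz": 0, "claw": 0}])

```text
time_s: 5.0
tcp_pos: [0.4312, 0.057, 0.0534]
ee_rot: [[-1.0, -0.0, 0.001], [-0.0, 1.0, 0.0], [-0.001, 0.0, -1.0]]
wrist_force: [-2.2, -0.2, 6.1]
gripper_width: 0.002
gripper_force: 2.9
```

```bash
python3 -c "
from h import *
f=[]
for i in range(4): capture('wrist'); f.append(sense()['wrist_force'][2])
print(f)"
```

```text
[np.float64(6.0577676014494), np.float64(5.02936152415555), np.float64(6.334362358050502), np.float64(6.3820651527799885)]
```

The force rose to 6 N with the tip at its stop, so the button is down. Now I lift and shift over the drop half.

play_rows(steps=[{"ax": 0, "ay": 0, "az": 0, "dx": 0, "dy": 0, "dz": -6, "claw": 0}, {"ax": 0, "ay": 0, "az": 0, "dx": 0, "dy": 0, "dz": -10, "claw": 0}, {"ax": 0, "ay": 0, "az": 0, "dx": 0, "dy": 0, "dz": -10, "claw": 0}, {"ax": 0, "ay": 0, "az": 0, "dx": 0, "dy": -22, "dz": 0, "claw": 0}, {"ax": 0, "ay": 0, "az": 0, "dx": 0, "dy": -30, "dz": 0, "claw": 0}, {"ax": 0, "ay": 0, "az": 0, "dx": 0, "dy": -30, "dz": 0, "claw": 0}, {"ax": 0, "ay": 0, "az": 0, "dx": 0, "dy": -10, "dz": 0, "claw": 0}, {"ax": 0, "ay": 0, "az": 0, "dx": 0, "dy": 0, "dz": 0, "claw": 0}, {"ax": 0, "ay": 0, "az": 0, "dx": 0, "dy": 0, "dz": 0, "claw": 0}, {"ax": 0, "ay": 0, "az": 0, "dx": 0, "dy": 0, "dz": 0, "claw": 0}])

```text
time_s: 6.2
tcp_pos: [0.4313, -0.0343, 0.0791]
ee_rot: [[-1.0, -0.001, 0.001], [-0.001, 1.0, 0.0], [-0.001, 0.0, -1.0]]
wrist_force: [-0.6, -0.3, 0.8]
gripper_width: 0.004
gripper_force: 0.0
```

```bash
python3 w.py pics/w3.png
```

```text
6.25 [ 0.43122606 -0.03425243  0.07899293] [[-1.0e+00 -1.4e-03  4.0e-04]
 [-1.4e-03  1.0e+00  1.0e-04]
 [-4.0e-04  1.0e-04 -1.0e+00]] 0.0030840042954307836 [ 0.02956561 -0.2852014  -0.22506869] [ 1.71375646e+01  1.49303492e+01 -3.76449801e+01 -1.05536139e-04
 -3.74035195e+01 -1.07057445e+02]
green [409 230  39  36 869] [428.3 247.3] [0.4304 0.0553 0.043 ] [0.4322 0.0573 0.0383]
orange [171 231  39  28 565] [189.9 244.4] [ 0.4287 -0.0853  0.043 ] [ 0.4285 -0.0859  0.0428]
```

View pics/w3.png

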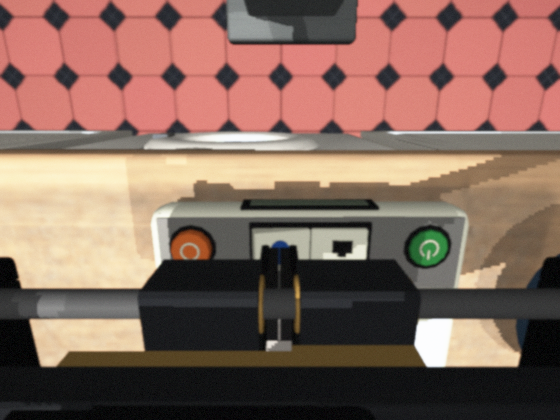

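The fingertips (column 280) are over the drop sign (281,246), and green now reads about 38 mm high, so it is pressed. Next I tip the rocker.

play_rows(steps=[{"ax": 0, "ay": 0, "az": 0, "dx": 0, "dy": -1, "dz": 8, "claw": 0}, {"ax": 0, "ay": 0, "az": 0, "dx": 0, "dy": 0, "dz": 6, "claw": 0}, {"ax": 0, "ay": 0, "az": 0, "dx": 0, "dy": 0, "dz": 2, "claw": 0}, {"ax": 0, "ay": 0, "az": 0, "dx": 0, "dy": 0, "dz": 1, "claw": 0}, {"ax": 0, "ay": 0, "az": 0, "dx": 0, "dy": 0, "dz": 1, "claw": 0}, {"ax": 0, "ay": 0, "az": 0, "dx": 0, "dy": 0, "dz": 1, "claw": 0}, {"ax": 0, "ay": 0, "az": 0, "dx": 0, "dy": 0, "dz": 1, "claw": 0}, {"ax": 0, "ay": 0, "az": 0, "dx": 0, "dy": 0, "dz": 1, "claw": 0}, {"ax": 0, "ay": 0, "az": 0, "dx": 0, "dy": 0, "dz": 1, "claw": 0}, {"ax": 0, "ay": 0, "az": 0, "dx": 0, "dy": 0, "dz": 0, "claw": 0}, {"ax": 0, "ay": 0, "az": 0, "dx": 0, "dy": 0, "dz": 0, "claw": 0}])

```text
time_s: 7.35
tcp_pos: [0.4311, -0.036, 0.0568]
ee_rot: [[-1.0, 0.0, 0.0], [0.0, 1.0, 0.0], [-0.0, 0.0, -1.0]]
wrist_force: [0.0, -0.4, 1.1]
gripper_width: 0.006
gripper_force: 0.3
```

play_rows(steps=[{"ax": 0, "ay": 0, "az": 0, "dx": 0, "dy": 0, "dz": 1, "claw": 0}, {"ax": 0, "ay": 0, "az": 0, "dx": 0, "dy": 0, "dz": 0, "claw": 0}, {"ax": 0, "ay": 0, "az": 0, "dx": 0, "dy": 0, "dz": 0, "claw": 0}])

```text
time_s: 7.65
tcp_pos: [0.431, -0.036, 0.0558]
ee_rot: [[-1.0, -0.0, 0.0], [-0.0, 1.0, 0.0], [-0.0, 0.0, -1.0]]
wrist_force: [0.4, -0.5, 0.5]
gripper_width: 0.006
gripper_force: 0.4
```

play_rows(steps=[{"ax": 0, "ay": 0, "az": 0, "dx": 0, "dy": 0, "dz": 1, "claw": 0}, {"ax": 0, "ay": 0, "az": 0, "dx": 0, "dy": 0, "dz": 0, "claw": 0}, {"ax": 0, "ay": 0, "az": 0, "dx": 0, "dy": 0, "dz": 0, "claw": 0}])

```text
time_s: 7.95
tcp_pos: [0.431, -0.036, 0.0548]
ee_rot: [[-1.0, 0.0, -0.0], [0.0, 1.0, 0.0], [0.0, 0.0, -1.0]]
wrist_force: [0.9, -0.3, 1.5]
gripper_width: 0.008
gripper_force: 0.3
```

play_rows(steps=[{"ax": 0, "ay": 0, "az": 0, "dx": 0, "dy": 0, "dz": 0.6, "claw": 0}, {"ax": 0, "ay": 0, "az": 0, "dx": 0, "dy": 0, "dz": 0, "claw": 0}, {"ax": 0, "ay": 0, "az": 0, "dx": 0, "dy": 0, "dz": 0, "claw": 0}])

```text
time_s: 8.25
tcp_pos: [0.4311, -0.036, 0.0544]
ee_rot: [[-1.0, -0.0, 0.0], [-0.0, 1.0, 0.0], [-0.0, 0.0, -1.0]]
wrist_force: [-0.8, -0.5, 3.4]
gripper_width: 0.006
gripper_force: 1.5
```

One more small push to be sure it reaches the stop.

play_rows(steps=[{"ax": 0, "ay": 0, "az": 0, "dx": 0, "dy": 0, "dz": 0.3, "claw": 0}, {"ax": 0, "ay": 0, "az": 0, "dx": 0, "dy": 0, "dz": 0, "claw": 0}, {"ax": 0, "ay": 0, "az": 0, "dx": 0, "dy": 0, "dz": 0, "claw": 0}])

```text
time_s: 8.55
tcp_pos: [0.431, -0.036, 0.0543]
ee_rot: [[-1.0, -0.0, 0.0], [-0.0, 1.0, -0.0], [-0.0, -0.0, -1.0]]
wrist_force: [-1.9, 0.2, 6.0]
gripper_width: 0.007
gripper_force: 3.0
```

play_rows(steps=[{"ax": 0, "ay": 0, "az": 0, "dx": 0, "dy": 0, "dz": -6, "claw": 0}, {"ax": 0, "ay": 0, "az": 0, "dx": 0, "dy": 0, "dz": -10, "claw": 0}, {"ax": 0, "ay": 0, "az": 0, "dx": 0, "dy": 0, "dz": -10, "claw": 0}, {"ax": 0, "ay": 0, "az": 0, "dx": 0, "dy": -20, "dz": 0, "claw": 0}, {"ax": 0, "ay": 0, "az": 0, "dx": 0, "dy": -20, "dz": 0, "claw": 0}, {"ax": 0, "ay": 0, "az": 0, "dx": 0, "dy": -10, "dz": 0, "claw": 0}, {"ax": 0, "ay": 0, "az": 0, "dx": 0, "dy": 0, "dz": 0, "claw": 0}, {"ax": 0, "ay": 0, "az": 0, "dx": 0, "dy": 0, "dz": 0, "claw": 0}, {"ax": 0, "ay": 0, "az": 0, "dx": 0, "dy": 0, "dz": 0, "claw": 0}])

```text
time_s: 9.45
tcp_pos: [0.431, -0.0857, 0.08]
ee_rot: [[-1.0, -0.001, 0.0], [-0.001, 1.0, 0.0], [-0.0, 0.0, -1.0]]
wrist_force: [0.1, 0.8, 0.7]
gripper_width: 0.006
gripper_force: 0.0
```

```bash
python3 w.py pics/w4.png
```

```text
9.5 [ 0.43106104 -0.08558143  0.07999714] [[-1.e+00 -8.e-04  0.e+00]
 [-8.e-04  1.e+00  1.e-04]
 [-0.e+00  1.e-04 -1.e+00]] 0.004405290346095512 [0.02364215 0.00423213 0.39539206] [ 1.00912973e+01  1.54130821e+01 -3.66606554e+01 -4.21524148e-03
 -3.79240402e+01 -1.00042640e+02]
green [492 230  40  36 771] [511.1 247.1] [0.4305 0.0536 0.043 ] [0.4324 0.0569 0.0384]
orange [257 231  37  26 359] [274.3 239.9] [ 0.426 -0.087  0.043] [ 0.4259 -0.0872  0.0417]
```

View pics/w4.png

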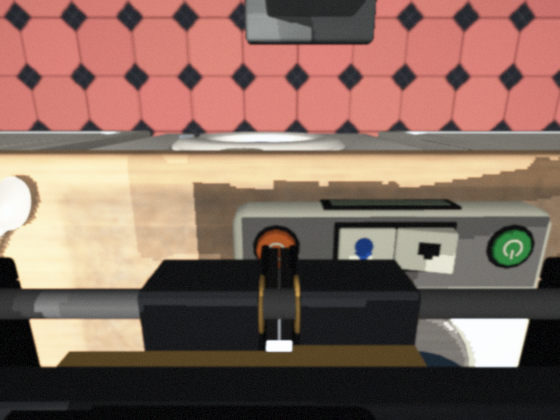

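The rocker is over: its left half at (425,250) is now the raised one. The orange key at (276,247) lies under the tips. Next I press zero.

play_rows(steps=[{"ax": 0, "ay": 0, "az": 0, "dx": 0, "dy": -1, "dz": 8, "claw": 0}, {"ax": 0, "ay": 0, "az": 0, "dx": 0, "dy": 0, "dz": 8, "claw": 0}, {"ax": 0, "ay": 0, "az": 0, "dx": 0, "dy": 0, "dz": 4, "claw": 0}, {"ax": 0, "ay": 0, "az": 0, "dx": 0, "dy": 0, "dz": 2, "claw": 0}, {"ax": 0, "ay": 0, "az": 0, "dx": 0, "dy": 0, "dz": 1, "claw": 0}, {"ax": 0, "ay": 0, "az": 0, "dx": 0, "dy": 0, "dz": 1, "claw": 0}, {"ax": 0, "ay": 0, "az": 0, "dx": 0, "dy": 0, "dz": 1, "claw": 0}, {"ax": 0, "ay": 0, "az": 0, "dx": 0, "dy": 0, "dz": 0.5, "claw": 0}, {"ax": 0, "ay": 0, "az": 0, "dx": 0, "dy": 0, "dz": 0, "claw": 0}, {"ax": 0, "ay": 0, "az": 0, "dx": 0, "dy": 0, "dz": 0, "claw": 0}])

```text
time_s: 10.5
tcp_pos: [0.4307, -0.0871, 0.0545]
ee_rot: [[-1.0, 0.0, -0.0], [0.0, 1.0, -0.0], [0.0, -0.0, -1.0]]
wrist_force: [-1.9, 1.0, 2.2]
gripper_width: 0.005
gripper_force: 1.6
```

play_rows(steps=[{"ax": 0, "ay": 0, "az": 0, "dx": 0, "dy": 0, "dz": 0.7, "claw": 0}, {"ax": 0, "ay": 0, "az": 0, "dx": 0, "dy": 0, "dz": 0, "claw": 0}, {"ax": 0, "ay": 0, "az": 0, "dx": 0, "dy": 0, "dz": 0, "claw": 0}])

```text
time_s: 10.8
tcp_pos: [0.4308, -0.0871, 0.0538]
ee_rot: [[-1.0, -0.0, -0.0], [-0.0, 1.0, -0.0], [0.0, -0.0, -1.0]]
wrist_force: [-2.5, 0.4, 3.2]
gripper_width: 0.006
gripper_force: 2.0
```

play_rows(steps=[{"ax": 0, "ay": 0, "az": 0, "dx": 0, "dy": 0, "dz": 0.7, "claw": 0}, {"ax": 0, "ay": 0, "az": 0, "dx": 0, "dy": 0, "dz": 0, "claw": 0}, {"ax": 0, "ay": 0, "az": 0, "dx": 0, "dy": 0, "dz": 0, "claw": 0}])

```text
time_s: 11.1
tcp_pos: [0.4308, -0.0871, 0.0533]
ee_rot: [[-1.0, -0.0, -0.0], [-0.0, 1.0, -0.0], [0.0, -0.0, -1.0]]
wrist_force: [-3.5, 0.5, 6.6]
gripper_width: 0.001
gripper_force: 3.5
```

6.6 N at the same height as the power stop, so the key is fully down. Now I lift clear and check.

play_rows(steps=[{"ax": 0, "ay": 0, "az": 0, "dx": 0, "dy": 0, "dz": -6, "claw": 0}, {"ax": 0, "ay": 0, "az": 0, "dx": 0, "dy": 0, "dz": -20, "claw": 0}, {"ax": 0, "ay": 0, "az": 0, "dx": 0, "dy": 0, "dz": -30, "claw": 0}, {"ax": 0, "ay": 0, "az": 0, "dx": 0, "dy": 0, "dz": -40, "claw": 0}, {"ax": 0, "ay": 0, "az": 0, "dx": 0, "dy": 0, "dz": -40, "claw": 0}, {"ax": 0, "ay": 0, "az": 0, "dx": 0, "dy": -40, "dz": -20, "claw": 0}, {"ax": 0, "ay": 0, "az": 0, "dx": 0, "dy": -40, "dz": 0, "claw": 0}, {"ax": 0, "ay": 0, "az": 0, "dx": 0, "dy": -40, "dz": 0, "claw": 0}, {"ax": 0, "ay": 0, "az": 0, "dx": 0, "dy": 0, "dz": 0, "claw": 0}, {"ax": 0, "ay": 0, "az": 0, "dx": 0, "dy": 0, "dz": 0, "claw": 0}, {"ax": 0, "ay": 0, "az": 0, "dx": 0, "dy": 0, "dz": 0, "claw": 0}])

```text
time_s: 12.2
tcp_pos: [0.4312, -0.2066, 0.209]
ee_rot: [[-1.0, -0.001, 0.001], [-0.001, 1.0, 0.0], [-0.001, 0.0, -1.0]]
wrist_force: [0.5, 0.1, 1.3]
gripper_width: 0.004
gripper_force: 0.0
```

```bash
python3 - <<'E'
from h import *
s=capture('scene'); t=capture('top')
a=cv2.resize(s['frame'][190:265,225:325],(800,600),interpolation=cv2.INTER_CUBIC); 
b=cv2.resize(t['frame'][172:247,230:330],(800,600),interpolation=cv2.INTER_CUBIC)
cv2.imwrite('pics/end.png',cv2.resize(np.hstack([a,b]),(800,300)))
for u,v in ((249,231),(304,232)): print(P(t,u,v))
print(sense()['time_s'],sense()['tcp_pos'])
E
```

```text
[0.43355157 0.05563837 0.03815775]
[ 0.35834872 -0.05762324  0.59269825]
12.3 [ 0.4312741  -0.2061974   0.20906968]
```

View pics/end.png

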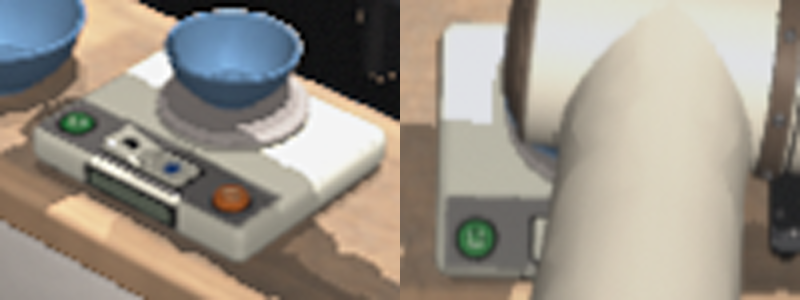

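The scene crop on the left shows green low at (77,123), the rocker's weight half at (130,143) raised and its drop half at (172,167) down, and orange up at (231,198). The scale and bowl have not moved. Handing in.

```bash
python3 -c "
from station import *
print(finish_job())"
```

```text
the job is handed in; nothing more can be done
None
```

I pressed the power button down, tipped the rocker to the drop side, and pressed and released the zero key; the scale and bowl looked unmoved in the final check. The job is handed in at about 12 s on the robot's clock, and no verdict came back.

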